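# Clip the cabinet key onto the snap hook

## Task

Put the cabinet key away: pick it up by its black grip, press its steel ring against the sprung gate of the snap hook on the stand until the gate gives way inward, pass the ring over the hook's nose and let the gate snap shut, then let go so that the key hangs in the closed hook. Work gently, pressing the key on the hook with 10 N at most, keep the gripper off the stand and hook, and leave the slide box, lens canister and petri dish where they are.

Things in the scene. Friction and masses are not known exactly. Their poses are not given: they have to be found in the camera images.
- key: Cabinet key lying flat, 35 to 70 g. Origin: centre of the underside of its black plastic grip, 60 long (x), 16 wide (y), 14 high; grasp it across the 16 mm near its middle. +x points to the rigid steel ring welded to the grip. A steel shaft with a small flat bit sticks out behind, to x = -55 mm.
- key_eye (a point): Centre of the key's ring, 50 mm ahead (+x) of the key's origin and 7 mm above it. The ring lies in the key's xy plane: wire 5 mm thick, inside diameter 30, outside 40, so its far edge is 70 mm ahead of the key's origin.
- stand: Fixed steel gallows stand. Origin: on the bench; x = back, away from the gate side, which faces roughly towards the robot. Foot 130 x 140 x 12 from x = 10 to 140 mm, post at x = 105, 12 mm arm at z = 305 forward to x = -38. A carriage clamped on the arm carries the hook; it stands anywhere from 14 mm in front of to 14 mm behind x = 0 (not measured) and stays there.
- bowl_mid (a point): Lowest bar centre of the hook's bowl if the carriage were at x = 0: 148 mm above the bench. The hook is an 8 mm bar bent to a loop in the stand's xz plane, 102 mm below its pivot (z = 250); back bar 18 mm behind the pivot. The pivot is sprung (9 N m/rad): pushed at the gate, hook and nose swing back about 0.5 mm per newton.
- gate (a joint): Angle of the gate, a straight 6 mm bar closing the hook's front, from its hinge 44 mm above the nose tip straight down to the nose: 0 shut, grows as the tip goes inward (+x), hard stop at 0.42 rad. Its spring shuts it; pushed near the tip it resists with about 2 N at first, 3.5 N at the stop.
- nose_mid (a point): Tip of the hook's upright 8 mm nose if the carriage were at x = 0 (stand x = -22, z = 178 mm); the true tip is up to 14 mm before or behind. The level ring enters from the front: its far wire pushes the gate in at about z = 186 until its centre is 7 to 10 mm behind the nose's centre line, then goes down behind the nose; once below about z = 173 the gate snaps shut over it.
- slide_box: Bystander: small box, 30 x 82 x 36 mm, origin centre of underside.
- lens_can: Bystander: round screw canister, 38 mm diameter, 54 high, origin centre of underside.
- petri_dish: Bystander: clear flat dish, 88 mm diameter, 15 high, origin centre of underside.
Mind the look-alikes: they are no part of the job. Several things look just like the key: the one meant starts farthest from the robot's base.

How it is judged (in metres and radians):
On the way, in this order (a step that is already met when the one before it is completed fails the run):
1. the key is lifted off the bench in the gripper (height (world z) of key above 0.06 m and contact force between the fingers and key above 1 N), for 0.2 s.
2. the held key presses the gate at least 0.25 rad inward (value of joint gate above 0.25 rad and contact force between key and stand above 0.5 N and contact force between the fingers and key above 1 N), for 0.1 s.
At the end, for the whole second after the job is handed in: The key hangs by its ring in the shut snap hook: gate under 0.08 rad, ring centre within 28 mm along the hook's x and 20 mm sideways of the pivot, 85 to 125 mm below it; ring end up, key within 0.8 rad of vertical, slower than 0.4 m/s (value of joint gate below 0.08 rad and x of key_eye in the frame of stand between -0.04 and 0.04 m and y of key_eye in the frame of stand between -0.02 and 0.02 m and z of key_eye in the frame of stand between 0.125 and 0.165 m and angle between key's own x axis and vertical below 0.8 rad and linear speed of key below 0.4 m/s); the robot touches nothing.
It fails at once if the held key presses on the stand or hook with more than 10 N (contact force between key and stand above 10 N and contact force between the fingers and key above 0.5 N).
It fails at once if the gripper pushes the stand or hook with more than 3 N (contact force between any of the fingers, the arm and stand above 3 N).
It fails at once if the slide box is moved more than 20 mm (distance of slide_box from where it was at the start of the episode above 0.02 m).
It fails at once if the lens canister is moved more than 20 mm (distance of lens_can from where it was at the start of the episode above 0.02 m).
It fails at once if the petri dish is moved more than 20 mm (distance of petri_dish from where it was at the start of the episode above 0.02 m).
It also fails if it takes over 72 s, if anything falls off the work surface, if the arm or the gripper's body presses on something with over 40 N, if the wrist force passes 120 N, or if a joint passes its speed limit or range.

## Robot

A 7-joint arm with a two-finger parallel gripper is mounted at the origin on a cart in front of the work surface, level with it; the furniture and walls round the work are solid. World frame = base frame: x ahead of the robot, y to its left, z up, the work surface at z = 0. Lengths are in mm, angles in rad, forces in N, time in s.
With the tool pointing down it reaches from about 400 to 850 mm from the base axis. Payload 10.4 kg.
Tool frame: the origin (TCP) lies on the centre line of the jaws, within the pads' length; the fingertips stand 19 mm ahead of it and the grasp point (between the pads) is the TCP; z points along the fingers, x is the direction in which the jaws open and shut, and the axes are right-handed (so a half turn about z gives the same grasp; the last joint's range is limited). The gripper opens to 85 mm and grips with 20 to 120 N. Pads are 22 mm wide; open, the fingers measure 114 mm over their backs; the gripper's body (76 mm by 85 mm) begins 54 mm behind the grasp point. The pads swing forward as they close: fully open they stand 13 mm farther back than shut.
Start: joints at [1.156, 0.332, -0.065, 1.46, 0.022, 1.35, -0.088], TCP at [238.68, -577.651, 250.338] pointing down, gripper open.
Joint ranges: [-2.6, 2.6], [-0.5, 2.12], [-1.47, 1.34], [0.16, 2.42], [-1.27, 4.41], [0.06, 2.06], [-2.6, 2.6]. Speed limits (rad/s): [2.22, 2.22, 2.79, 2.79, 3.14, 3.14, 3.14].

## Interface

Orientations are given as a 3x3 rotation matrix whose columns are the frame's x, y, z axes.
In Python, from rig import * gives the robot as it stands.
- The arm moves only by the tool jog_arm, never from a script. Its argument "commands" is a list of rows, each a list of 5 numbers: the closure in counts, from 0 (fully open) to 255 (shut), then the shift along the tool's x, y, z in mm, then the turn about the tool's z in degrees. A call has 1 to 12 rows; each row shifts and turns the commanded pose from where the row before left it, along the tool's axes as they then stand; what a row does not reach is not made up. A row lasts 1/10 s, in which the tool goes at most 50 mm and 8.59 degrees, less where a joint would pass 70% of its speed; a pose out of reach is approached as far as the arm can. A call is refused whole if a number of a shift passes 50 or a number of a turn 8.59, either way. A call with a gripper value outside its range is refused whole. The fingers move at their own pace and stop on an object; "force" is the grip in N (left out, the last holds). Time passes only in rows, so rows that do not move let the fingers close. It gives the time, the measured TCP pose, the force and the opening at its end, in the units of the state.
- get_state(): the state, without advancing time (a new reading comes with each control period).
- snapshot(name): name is "scene" or "side" or "wrist"; returns (picture, depth): 480x640x3 uint8, blue, green, red; 480x640 float32, mm along the optical axis (not along the pixel's ray), 0 where there is no reading.
- camera_info(name): a dict with "K" (3x3 intrinsics, pixels), "R" (3x3) and "t" (3): a world point X has camera coordinates R X + t; the wrist camera has in their place "hand_eye" (4x4, takes a point from camera to tool coordinates, whose origin is the TCP and whose axes are the tool frame's). Camera axes: x right, y down, z forward; pixel columns grow to the right and rows downward; lengths in mm; the calibration is good to about 2 mm. A picture is of the moment at which its call begins: read the wrist's pose just before it. camera_info takes no time and is no camera call.
- finish_job(): hands the job in, once; it reports no verdict.
The state is a dict: "t": time; "q": joint angles; "joint_vel": joint speeds; "tau": joint torques, N m; "eef_pos": TCP position; "tcp_rot": TCP orientation; "ft_force": force on the tool from outside, world axes, zero at the start; "ft_torque": the same for the moment, N m; "gripper_width": finger opening in mm.
Only numpy, scipy, OpenCV 4.12 (cv2) and the standard library are available. Lean on these libraries where they do the work, as an engineer would, in place of code of your own. Each camera call takes 0.05 s, during which the arm holds its last target. There are 200 camera calls.

## Working session

There is one attempt and no reset: what is moved stays moved. The work goes in short steps, Python scripts to look and compute and a tool call to move; the robot and the scene stay as the last step left them, time stands still between calls to the robot, and variables do not carry over. Pictures are saved under pics/ and viewed, about 8 in all and at most 12, crops included, and the job is handed in when it is done.

Besides the shell and the picture viewer there is one more tool, called after "Emit:" by a JSON object that holds its "method" and its "body", one argument or row to a line. jog_arm: Moves the arm, as the interface text tells. Its arguments: {"type":"object","properties":{"commands":{"type":"array"},"force":{"type":"number"}},"required":["commands"]}

```bash
mkdir -p pics; ls; python3 - <<'E'
from rig import *
import cv2,numpy as np
for n in("scene","side"):
    p,d=snapshot(n);cv2.imwrite(f"pics/{n}0.png",p);np.save(f"pics/{n}0.npy",d)
    c=camera_info(n);print(n,c["K"],np.round(c["R"],3),c["t"], "pos",-np.array(c["R"]).T@c["t"])
print(camera_info("wrist"))
s=get_state();print(s)
E
```

```text
pics
scene [[463.77030975   0.         320.0730308 ]
 [  0.         463.77030975 229.5869002 ]
 [  0.           0.           1.        ]] [[-0.808 -0.588  0.011]
 [-0.441  0.593 -0.674]
 [ 0.39  -0.55  -0.739]] [339.48900687 410.5994003  679.72017738] pos [190.58646384 330.16703307 774.93916079]
side [[500.85537556   0.         322.25820802]
 [  0.         500.85537556 232.16422969]
 [  0.           0.           1.        ]] [[-0.857 -0.515 -0.017]
 [-0.214  0.387 -0.897]
 [ 0.468 -0.765 -0.442]] [393.59438625 307.77350059 721.81086275] pos [ 65.27601216 635.94420695 601.636101  ]
{'K': array([[348.65433382,   0.        , 322.84696192],
       [  0.        , 348.65433382, 239.28046819],
       [  0.        ,   0.        ,   1.        ]]), 'hand_eye': array([[ 9.99999958e-01, -2.88593916e-04,  1.76261312e-05,
        -2.60141123e-01],
       [ 2.70641324e-04,  9.55758478e-01,  2.94152441e-01,
        -7.47386757e+01],
       [-1.01736929e-04, -2.94152424e-01,  9.55758516e-01,
        -1.23608665e+02],
       [ 0.00000000e+00,  0.00000000e+00,  0.00000000e+00,
         1.00000000e+00]])}
{'t': 0.1, 'q': array([ 1.15640537,  0.33281472, -0.06471173,  1.4608493 ,  0.02157277,
        1.34994028, -0.08852604]), 'joint_vel': array([ 1.15861674e-03,  1.06554520e-04,  8.62110973e-04, -2.29053977e-03,
        1.50537743e-03,  2.97464104e-05,  1.19142011e-03]), 'tau': array([ 1.60483596e-03, -6.26743484e+01,  4.94275347e-02, -3.92433035e+01,
        1.64637604e-02,  6.91871624e-03,  1.84309238e-05]), 'eef_pos': array([ 238.54103458, -577.33857544,  249.59557752]), 'tcp_rot': array([[ 3.81842184e-01, -9.24227388e-01, -5.31252891e-04],
       [-9.24226602e-01, -3.81842552e-01,  1.20572877e-03],
       [-1.31722252e-03,  3.05999456e-05, -9.99999132e-01]]), 'ft_force': array([ 0.08702377, -0.83228885,  0.7099023 ]), 'ft_torque': array([-0.00928522,  0.00343274,  0.02939534]), 'gripper_width': 85.57705470232243}
```

View pics/scene0.png

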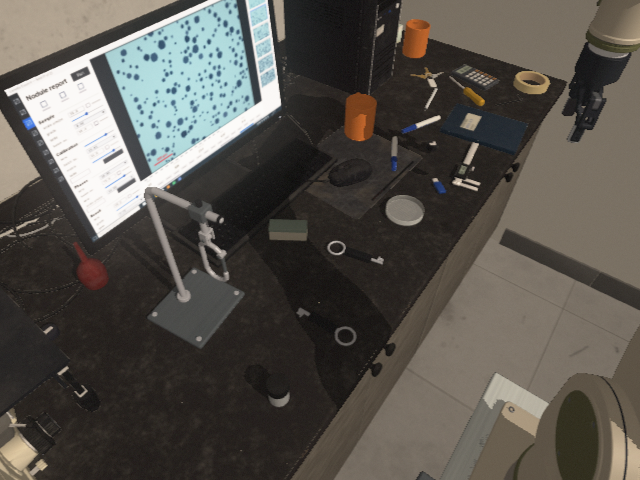

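View pics/side0.png

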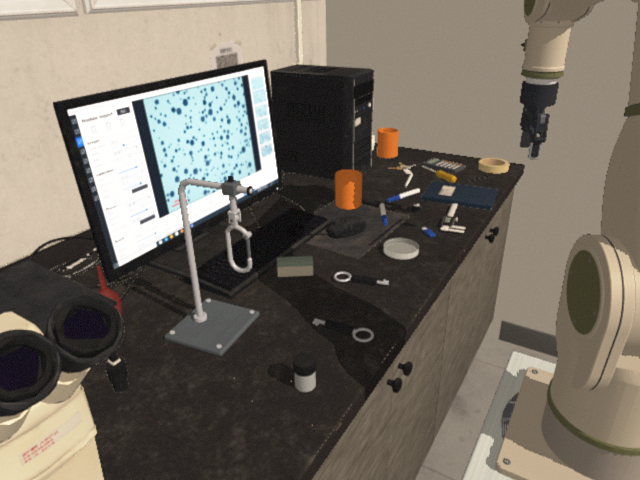

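Scene picture: key candidates have their ring/bit at A (337,248)/(382,260) and B (345,336)/(300,312). The stand foot is at (196,306), the hook at (210,250), the box at (288,230), the canister at (278,390) and the dish at (404,210). Next I check the positions and a close crop.

```bash
cat > h.py <<'E'
from rig import *
import cv2,numpy as np
def ray(n,u,v):
    c=camera_info(n);R=np.array(c["R"]);o=-R.T@np.array(c["t"])
    d=R.T@np.linalg.inv(c["K"])@np.array([u,v,1.]);return o,d
def onplane(n,u,v,z):
    o,d=ray(n,u,v);return o+d*(z-o[2])/d[2]
def proj(n,X):
    c=camera_info(n);p=np.array(c["K"])@(np.array(c["R"])@np.asarray(X,float)+c["t"]);return p[:2]/p[2]
def tri(m):
    A=np.zeros((3,3));b=np.zeros(3)
    for n,u,v in m:
        o,d=ray(n,u,v);d/=np.linalg.norm(d);P=np.eye(3)-np.outer(d,d);A+=P;b+=P@o
    X=np.linalg.solve(A,b);return X,[proj(n,X)-[u,v] for n,u,v in m]
def wray(u,v,p,R):
    c=camera_info("wrist");H=np.array(c["hand_eye"]);d=R@H[:3,:3]@np.linalg.inv(c["K"])@np.array([u,v,1.])
    return p+R@H[:3,3],d
def wplane(u,v,p,R,z):
    o,d=wray(u,v,p,R);return o+d*(z-o[2])/d[2]
def wproj(X,p,R):
    c=camera_info("wrist");H=np.array(c["hand_eye"]);x=H[:3,:3].T@(R.T@(np.asarray(X,float)-p)-H[:3,3]);q=np.array(c["K"])@x;return q[:2]/q[2]
E
python3 - <<'E'
from h import *
for k,u,v in [("A ring",337,248),("A bit",382,260),("B ring",345,336),("B bit",300,312)]:
    X=onplane("scene",u,v,7);print(k,X.round(1),np.hypot(*X[:2]).round(0))
for k,n,u,v in [("A ring","side",343,277),("B ring","side",362,335)]:print(k,onplane(n,u,v,7).round(1))
for k,u,v in [("box",288,228),("can",278,392),("dish",404,210)]:print(k,onplane("scene",u,v,30 if k!="dish" else 10).round(0))
for k,u,v in [("f1",197,346),("f2",150,316),("f3",243,293),("f4",195,268)]:print(k,onplane("scene",u,v,12).round(0))
p=cv2.imread("pics/scene0.png");a=cv2.resize(p[225:365,280:400],None,fx=4,fy=4,interpolation=2)
b=cv2.resize(p[180:350,140:250],None,fx=560/170,fy=560/170,interpolation=2)
cv2.imwrite("pics/crop1.png",np.hstack([a,b[:560]])[:, :800])
E
```

```text
A ring [ 534.6 -219.8    7. ] 578.0
A bit [ 439.1 -249.3    7. ] 505.0
B ring [401.5 -53.1   7. ] 405.0
B bit [500.3 -44.5   7. ] 502.0
A ring [ 535.8 -219.4    7. ]
B ring [403.1 -53.    7. ]
box [ 642. -186.   30.]
can [426. 110.  30.]
dish [ 474. -406.   10.]
f1 [604. 125.  12.]
f2 [721. 134.  12.]
f3 [616. -10.  12.]
f4 [737.   3.  12.]
```

View pics/crop1.png

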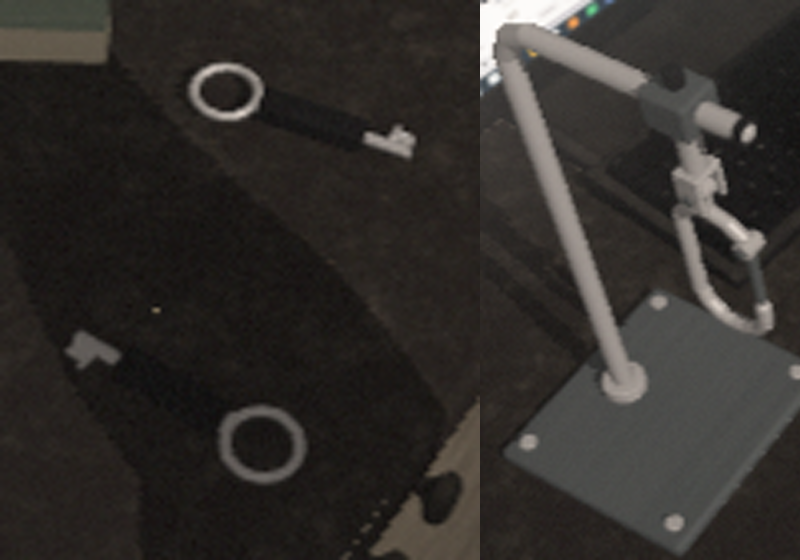

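Crop: both A (ring at crop (227,90)) and B (ring at (262,445)) are keys. A's origin lies farther from the base (about 541 mm against 454 mm), so A is the choice. I'll check the far clutter for more keys and see how the gripper is built, and mask the stand's foot.

```bash
python3 - <<'E'
from h import *
p=cv2.imread("pics/scene0.png");q=cv2.imread("pics/side0.png")
a=cv2.resize(p[55:200,400:550],(400,387),interpolation=2)
b=cv2.resize(q[40:185,470:620],(400,387),interpolation=2)
cv2.imwrite("pics/crop2.png",np.hstack([a,b]))
# foot: points at height 12 by depth, clustered
for n in("scene","side"):
    d=np.load(f"pics/{n}0.npy");c=camera_info(n);K=c["K"];R=np.array(c["R"])
    v,u=np.mgrid[:480,:640];Xc=np.stack([(u-K[0,2])/K[0,0]*d,(v-K[1,2])/K[1,1]*d,d],-1)
    W=(Xc-c["t"])@R;np.save(f"pics/{n}W.npy",W)
    m=(abs(W[...,2]-12)<5)&(d>0)&(W[...,0]>560)&(W[...,0]<790)&(W[...,1]>-60)&(W[...,1]<190)
    m=cv2.morphologyEx(m.astype(np.uint8),cv2.MORPH_OPEN,np.ones((3,3)))
    k,l,s,ce=cv2.connectedComponentsWithStats(m);i=1+s[1:,4].argmax()
    r=cv2.minAreaRect(W[l==i][:,:2].astype(np.float32));print(n,s[i,4],r,cv2.boxPoints(r).round(0).tolist(),np.median(W[l==i][:,2]))
    m=(W[...,2]>140)&(W[...,2]<330)&(W[...,0]>540)&(W[...,0]<780)&(W[...,1]>-30)&(W[...,1]<140)&(d>0)
    P=W[m]
    for z0,z1 in((140,155),(155,175),(175,190),(190,215),(215,235),(235,260),(260,295),(295,320)):
        Q=P[(P[:,2]>=z0)&(P[:,2]<z1)];print(z0,len(Q),np.percentile(Q,[2,50,98],axis=0).round(0).tolist() if len(Q) else '')
E
```

```text
scene 3936 ((670.4405517578125, 61.62957763671875), (130.3641357421875, 141.3714141845703), 6.9614577293396) [[597.0, 124.0], [614.0, -16.0], [744.0, -1.0], [727.0, 140.0]] 11.993149942046866
140 105 [[579.0, 50.0, 141.0], [602.0, 56.0, 151.0], [701.0, 71.0, 155.0]]
155 146 [[570.0, 48.0, 155.0], [611.0, 57.0, 164.0], [702.0, 71.0, 174.0]]
175 107 [[571.0, 48.0, 175.0], [613.0, 58.0, 183.0], [701.0, 71.0, 190.0]]
190 170 [[571.0, 49.0, 191.0], [614.0, 58.0, 203.0], [701.0, 71.0, 215.0]]
215 213 [[569.0, 44.0, 216.0], [592.0, 56.0, 226.0], [701.0, 71.0, 234.0]]
235 230 [[585.0, 45.0, 235.0], [595.0, 61.0, 249.0], [702.0, 71.0, 259.0]]
260 274 [[588.0, 45.0, 261.0], [599.0, 61.0, 272.0], [702.0, 71.0, 294.0]]
295 905 [[558.0, 43.0, 298.0], [599.0, 60.0, 310.0], [691.0, 69.0, 317.0]]
side 2772 ((670.6561279296875, 63.57671356201172), (131.50999450683594, 142.32354736328125), 7.183932304382324) [[597.0, 126.0], [614.0, -15.0], [745.0, 1.0], [727.0, 142.0]] 11.754442767025964
140 116 [[577.0, 52.0, 141.0], [605.0, 57.0, 151.0], [704.0, 73.0, 155.0]]
155 157 [[571.0, 50.0, 156.0], [612.0, 58.0, 165.0], [703.0, 73.0, 174.0]]
175 110 [[571.0, 50.0, 175.0], [614.0, 60.0, 182.0], [703.0, 72.0, 190.0]]
190 191 [[571.0, 49.0, 191.0], [615.0, 58.0, 203.0], [703.0, 73.0, 214.0]]
215 221 [[569.0, 47.0, 216.0], [605.0, 57.0, 227.0], [703.0, 73.0, 235.0]]
235 234 [[587.0, 45.0, 236.0], [597.0, 62.0, 249.0], [703.0, 73.0, 259.0]]
260 288 [[589.0, 48.0, 261.0], [599.0, 62.0, 275.0], [704.0, 73.0, 295.0]]
295 682 [[559.0, 44.0, 296.0], [601.0, 62.0, 307.0], [692.0, 71.0, 316.0]]
```

View pics/crop2.png

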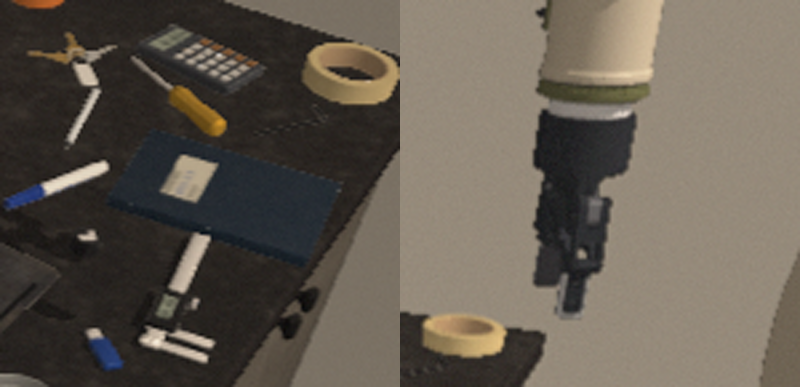

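Crop: the left half has calipers, a pen and loose keys but no third look-alike. The right half shows a bare gripper with no camera body sticking out. Next: hook points in the stand frame, and the precise key direction.

```bash
python3 - <<'E'
from h import *
th=np.deg2rad(7.07);S=np.array([[np.cos(th),-np.sin(th)],[np.sin(th),np.cos(th)]]);C=np.array([670.5,62.6])
o=C-S@[75,0];print("origin",o)
for n in("scene","side"):
    W=np.load(f"pics/{n}W.npy").astype(float);L=W.copy();L[...,:2]=(W[...,:2]-o)@S
    m=(L[...,2]>140)&(L[...,2]<330)&(abs(L[...,0])<60)&(abs(L[...,1])<25)
    P=L[m]
    for z0,z1 in((143,150),(150,157),(157,164),(164,171),(171,177),(177,184),(184,191),(191,200),(200,210),(210,220),(220,226),(240,260),(265,290),(297,313)):
        Q=P[(P[:,2]>=z0)&(P[:,2]<z1)];x=np.sort(Q[:,0]);f=Q[Q[:,0]<0]
        print(n,z0,len(Q),"x",x[:3].round(0),x[-3:].round(0),"front y",np.median(f[:,1]).round(1) if len(f) else '', "xmed",np.median(f[:,0]).round(1) if len(f) else '')
# key A: ring bright pixels / bit
for n,box in(("scene",(225,280,320,400)),("side",(262,295,325,400))):
    p=cv2.imread(f"pics/{n}0.png");g=cv2.cvtColor(p,cv2.COLOR_BGR2GRAY);r0,r1,c0,c1=box
    m=(g[r0:r1,c0:c1]>95).astype(np.uint8);k,l,s,ce=cv2.connectedComponentsWithStats(m)
    for i in range(1,k):
        if s[i,4]>12:
            x,y,w,h,a=s[i];print(n,s[i],onplane(n,c0+x+w/2-.5,r0+y+h/2-.5,7).round(1),onplane(n,*(ce[i]+[c0,r0]),7).round(1))
            pts=np.array([onplane(n,c0+u,r0+v,7)[:2] for v,u in np.argwhere(l==i)],np.float32);print(cv2.minEnclosingCircle(pts),cv2.minAreaRect(pts))
E
```

```text
origin [596.07026104  53.3688593 ]
scene 143 8 x [-9. -5. -4.] [2. 2. 6.] front y 2.7 xmed -3.8
scene 150 68 x [-21. -19. -17.] [11. 14. 14.] front y 1.1 xmed -8.9
scene 157 36 x [-26. -25. -24.] [16. 16. 17.] front y 2.0 xmed -22.3
scene 164 26 x [-26. -26. -26.] [16. 17. 18.] front y 0.8 xmed -25.3
scene 171 29 x [-26. -26. -26.] [17. 17. 20.] front y 0.9 xmed -23.6
scene 177 19 x [-25. -24. -24.] [17. 19. 19.] front y -1.0 xmed -24.2
scene 184 25 x [-26. -25. -25.] [17. 18. 18.] front y 0.8 xmed -23.9
scene 191 33 x [-26. -25. -25.] [17. 18. 19.] front y 1.1 xmed -24.4
scene 200 38 x [-25. -25. -25.] [18. 19. 19.] front y 0.8 xmed -24.3
scene 210 31 x [-27. -26. -26.] [19. 19. 20.] front y 0.3 xmed -24.7
scene 220 47 x [-28. -28. -27.] [18. 18. 18.] front y 1.0 xmed -25.6
scene 240 108 x [-8. -8. -8.] [5. 5. 7.] front y 1.7 xmed -5.2
scene 265 94 x [-8. -8. -8.] [3. 4. 5.] front y 2.3 xmed -5.3
scene 297 533 x [-40. -40. -39.] [59. 60. 60.] front y 3.7 xmed -19.3
side 143 20 x [-13. -13. -10.] [ 8.  8. 10.] front y 3.3 xmed -6.9
side 150 60 x [-23. -21. -21.] [14. 16. 16.] front y
[... 1060 characters left out ...]
 [51 32 13  7 53] [ 447.7 -243.     7. ] [ 446.5 -244.1    7. ]
((448.0862731933594, -243.5701446533203), 13.164566993713379) ((448.7347412109375, -244.99850463867188), (25.666866302490234, 14.630951881408691), 12.79281234741211)
side [  9   9  18  11 102] [ 538.9 -222.7    7. ] [ 539.1 -221.7    7. ]
((539.1179809570312, -222.6188201904297), 22.91927719116211) ((539.1109008789062, -223.04324340820312), (38.84927749633789, 43.808441162109375), 29.403562545776367)
side [52 17 12  6 50] [ 449.8 -245.8    7. ] [ 448.  -245.2    7. ]
((448.903564453125, -245.16317749023438), 14.321532249450684) ((449.8879089355469, -246.03936767578125), (24.524089813232422, 21.25965690612793), 25.38881492614746)
```

Emit:
{"method": "jog_arm", "body": {
  "commands": [
    [0,-18.5,-29.4,4,0],
    [0,-18.5,-29.4,4,0],
    [0,-18.5,-29.4,4,0],
    [0,-18.5,-29.4,4,0],
    [0,-18.5,-29.4,4,0],
    [0,-18.5,-29.4,4,0],
    [0,-18.5,-29.4,4,0],
    [0,-18.5,-29.4,4,0],
    [0,-18.5,-29.4,4,0],
    [0,-18.5,-29.4,4,0],
    [0,-18.5,-29.4,4,0],
    [0,-18.5,-29.4,4,0]
  ],
  "force": 80
}}

```text
t: 1.3
eef_pos: [480.4, -236.5, 201.9]
tcp_rot: [[0.382, -0.924, -0.0], [-0.924, -0.382, 0.0], [-0.0, 0.0, -1.0]]
ft_force: [-0.4, 0.1, -0.1]
gripper_width: 85.1
```

Emit:
{"method": "jog_arm", "body": {
  "commands": [
    [0,0,0,20,5.4],
    [0,0,0,20,0],
    [0,0,0,0,0],
    [0,0,0,0,0]
  ]
}}

```text
t: 1.7
eef_pos: [479.8, -237.8, 162.5]
tcp_rot: [[0.293, -0.956, -0.001], [-0.956, -0.293, 0.0], [-0.001, 0.001, -1.0]]
ft_force: [0.6, -0.7, -0.4]
gripper_width: 85.6
```

```bash
python3 - <<'E'
from h import *
s=get_state();p=np.array(s["eef_pos"]);R=np.array(s["tcp_rot"]);print(s["t"],p.round(1),R.round(4).tolist(),s["ft_force"].round(1))
im,d=snapshot("wrist");cv2.imwrite("pics/w1.png",im);np.savez("pics/w1.npz",p=p,R=R)
print("pred ring",wproj([537,-220.5,7],p,R),"grip",wproj([489,-235,14],p,R))
E
```

```text
1.7 [ 479.8 -237.8  162.5] [[0.2934, -0.956, -0.0006], [-0.956, -0.2934, 0.0004], [-0.0005, 0.0005, -1.0]] [ 0.6 -0.7 -0.4]
pred ring [323.54543933 151.99495272] grip [323.26464897 216.94282456]
```

View pics/w1.png

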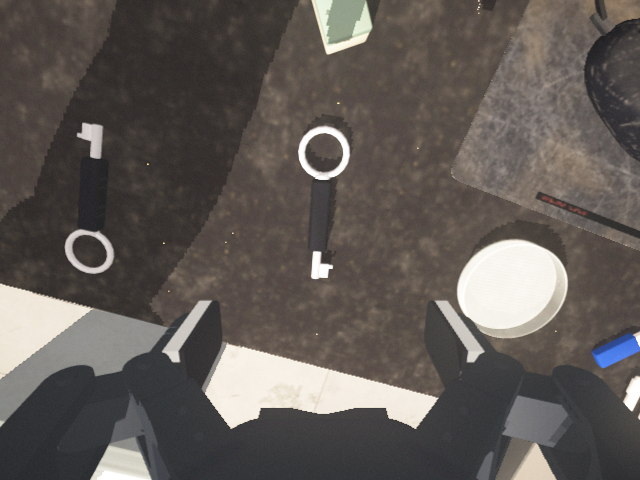

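Wrist picture: key A has its ring at (324,153), its grip from (321,180) to (318,250) and its shaft end at (317,278). The ring is where predicted.

```bash
python3 - <<'E'
from h import *
f=np.load("pics/w1.npz");p,R=f["p"],f["R"];im=cv2.imread("pics/w1.png");g=cv2.cvtColor(im,cv2.COLOR_BGR2GRAY)
m=(g[115:285,285:365]>150).astype(np.uint8);k,l,s,ce=cv2.connectedComponentsWithStats(m)
for i in range(1,k):
    if s[i,4]>80:
        q=np.argwhere(l==i)[:,::-1]+[285,115];W=np.array([wplane(u,v,p,R,7)[:2] for u,v in q],np.float32)
        c,r=cv2.minEnclosingCircle(W);print(s[i],"circ",c,r)
        if r>17 and s[i,3]>40: ring=np.array(c)
for y in(190,200,210,220,230,240):  # dark grip edges
    row=g[y,295:345].astype(int);print(y,np.where(row<62)[0][[0,-1]]+295)
g1=[wplane(320.5,190,p,R,14)[:2],wplane(318,245,p,R,14)[:2]];sh=wplane(316,262,p,R,7)[:2]
for a in(ring-sh,g1[0]-g1[1]):print("dir",np.rad2deg(np.arctan2(a[1],a[0])))
print(ring,sh,g1,np.linalg.norm(ring-sh))
E
```

```text
[  13   11   52   54 1005] circ (536.0709228515625, -220.767822265625) 20.369714736938477
[ 26 136  22  28 374] circ (445.8733215332031, -243.9474639892578) 13.409223556518555
190 [329 335]
200 [328 335]
210 [311 332]
220 [310 331]
230 [310 328]
240 [325 327]
dir 13.006778673452205
dir 14.335492985927285
[ 536.07092285 -220.76782227] [ 447.80069912 -241.15760934] [array([ 509.04537903, -226.5841371 ]), array([ 465.14568871, -237.80299383])] 90.59456835148212
```

Emit:
{"method": "jog_arm", "body": {
  "commands": [
    [0,-3,1,10,3.1],
    [0,0,0,20,0],
    [0,0,0,20,0],
    [0,0,0,20,0],
    [0,0,0,20,0],
    [0,0,0,20,0],
    [0,0,0,15,0],
    [0,0,0,10,0],
    [0,0,0,5.5,0],
    [0,0,0,0,0],
    [0,0,0,0,0]
  ]
}}

```text
t: 2.85
eef_pos: [478.6, -235.4, 22.5]
tcp_rot: [[0.241, -0.971, 0.001], [-0.971, -0.241, -0.0], [0.001, -0.001, -1.0]]
ft_force: [0.1, 0.0, 0.6]
gripper_width: 85.2
```

Emit:
{"method": "jog_arm", "body": {
  "commands": [
    [255,0,0,0,0],
    [255,0,0,0,0],
    [255,0,0,0,0],
    [255,0,0,0,0],
    [255,0,0,0,0],
    [255,0,0,0,0],
    [255,0,0,0,0],
    [255,0,0,0,0],
    [255,0,0,0,0],
    [255,0,0,0,0]
  ],
  "force": 80
}}

```text
t: 3.85
eef_pos: [478.3, -235.3, 22.2]
tcp_rot: [[0.241, -0.971, 0.0], [-0.971, -0.241, -0.0], [0.0, -0.0, -1.0]]
ft_force: [-1.5, 0.6, 6.4]
gripper_width: 13.2
```

Emit:
{"method": "jog_arm", "body": {
  "commands": [
    [255,0,0,0,0],
    [255,0,0,0,0],
    [255,0,0,-10,0],
    [255,0,0,-20,0],
    [255,0,0,-30,0],
    [255,0,0,-30,0],
    [255,0,0,-20,0],
    [255,0,0,0,0],
    [255,0,0,0,0],
    [255,0,0,0,0]
  ]
}}

```text
t: 4.85
eef_pos: [477.5, -234.9, 130.9]
tcp_rot: [[0.241, -0.971, -0.001], [-0.971, -0.241, 0.001], [-0.001, 0.001, -1.0]]
ft_force: [-0.5, -0.4, -0.3]
gripper_width: 13.7
```

```bash
python3 - <<'E'
from h import *
s=get_state();p=np.array(s["eef_pos"]);R=np.array(s["tcp_rot"]);print(s["t"],p.round(1),s["ft_force"].round(1),s["gripper_width"])
im,d=snapshot("wrist");np.savez("pics/w2.npz",p=p,R=R,d=d,im=im)
q,e=snapshot("side");cv2.imwrite("pics/side2.png",q);np.save("pics/side2.npy",e)
q2,e2=snapshot("scene");cv2.imwrite("pics/scene2.png",q2);np.save("pics/scene2.npy",e2)
u,v=proj("side",p).astype(int);c=cv2.resize(q[v-75:v+75,u-75:u+75],(400,400),interpolation=2)
cv2.imwrite("pics/c3.png",np.hstack([cv2.resize(im,(400,300))if 0 else im[80:480,120:520],c]))
print(u,v)
E
```

```text
4.85 [ 477.5 -234.9  130.9] [-0.5 -0.4 -0.3] 13.694182394038574
370 230
```

View pics/c3.png

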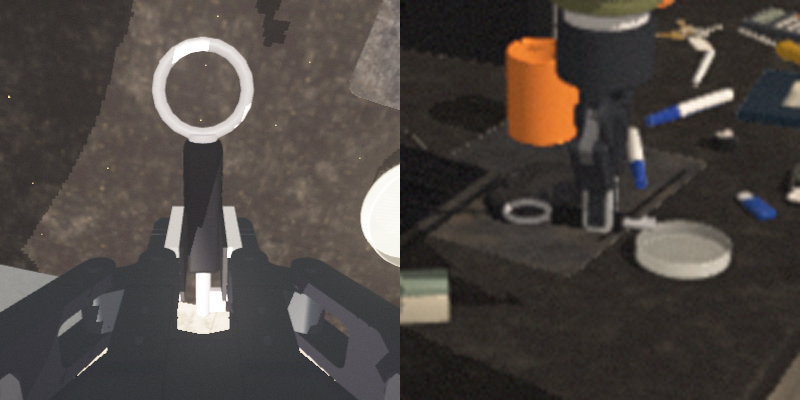

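The key is held level between the pads, with the ring ahead at crop (203,90). I measure the ring in the tool frame with the wrist depth.

```bash
cat >> h.py <<'E'
def ringtool(d,im):
    """ring centre + plane normal in tool frame from wrist depth"""
    c=camera_info("wrist");K=c["K"];H=np.array(c["hand_eye"]);v,u=np.mgrid[:480,:640]
    X=np.stack([(u-K[0,2])/K[0,0]*d,(v-K[1,2])/K[1,1]*d,d],-1)@H[:3,:3].T+H[:3,3]
    m=(d>0)&(abs(X[...,0])<30)&(X[...,1]<-33)&(X[...,1]>-95)&(abs(X[...,2]-12)<22)
    P=X[m];A=np.c_[P[:,:2],np.ones(len(P))];co=np.linalg.lstsq(A,P[:,2],rcond=None)[0]
    # ring only: beyond the grip
    Q=P[(P[:,1]<P[:,1].min()+40.5)];(cc,r)=cv2.minEnclosingCircle(Q[:,:2].astype(np.float32))
    return len(Q),np.array(cc),r,co,np.r_[cc,1]@co, P[:,1].min()
E
python3 - <<'E'
from h import *
f=np.load("pics/w2.npz");p,R,d,im=f["p"],f["R"],f["d"],f["im"]
n,c,r,co,z,y=ringtool(d,im);print(n,c,r,"plane",co,"top z",z,"miny",y)
q=R@np.r_[c,z]+p;print("ring top world",q)
for nm in("scene","side"):  # cross-check: ring surface height via fixed depth
    e=np.load(f"pics/{nm}2.npy");ci=camera_info(nm);K=ci["K"];v,u=np.mgrid[:480,:640]
    W=(np.stack([(u-K[0,2])/K[0,0]*e,(v-K[1,2])/K[1,1]*e,e],-1)-ci["t"])@np.array(ci["R"])
    m=(np.hypot(W[...,0]-q[0],W[...,1]-q[1])<24)&(W[...,2]>80)&(W[...,2]<160)
    P=W[m];(cc,rr)=cv2.minEnclosingCircle(P[:,:2].astype(np.float32));print(nm,len(P),cc,rr,np.percentile(P[:,2],[10,50,90]))
E
```

```text
3821 [ -0.39755782 -59.40266418] 20.80879020690918 plane [ 7.50766731e-04 -7.80900791e-02  8.02848298e+00] top z 12.666943247769979 miny -80.1453973148638
ring top world [ 535.04606022 -220.23460606  118.16958937]
scene 132 (533.11181640625, -220.33851623535156) 21.91871452331543 [115.02271972 117.24152036 119.56135394]
side 99 (533.4218139648438, -219.2794647216797) 22.193517684936523 [114.73475486 116.77249438 119.748557  ]
```

Emit:
{"method": "jog_arm", "body": {
  "commands": [
    [255,0,0,-20,0],
    [255,-25,-3,-20,0],
    [255,-25,-3,-20,0],
    [255,-25,-3,-11.5,0],
    [255,-28,-4,0,0],
    [255,-28,-5,0,0],
    [255,-28,-5,0,0],
    [255,-28,-6.5,0,0],
    [255,-28,-7,0,0],
    [255,-28,-7,0,0],
    [255,-24.5,-7,0,0]
  ]
}}

```text
t: 6.1
eef_pos: [462.3, 38.1, 202.9]
tcp_rot: [[0.242, -0.97, -0.001], [-0.97, -0.242, 0.0], [-0.0, 0.001, -1.0]]
ft_force: [-0.4, -0.9, -0.9]
gripper_width: 13.7
```

Emit:
{"method": "jog_arm", "body": {
  "commands": [
    [255,0,0,0,6.9],
    [255,0,0,0,0],
    [255,0,0,0,0],
    [255,0,0,0,0],
    [255,0,0,0,0]
  ]
}}

```text
t: 6.6
eef_pos: [462.7, 36.1, 203.2]
tcp_rot: [[0.123, -0.992, -0.0], [-0.992, -0.123, -0.0], [0.0, 0.0, -1.0]]
ft_force: [0.4, 0.0, -0.3]
gripper_width: 13.5
```

```bash
cat > meas.py <<'E'
from h import *
import sys
th=np.deg2rad(7.07);S=np.array([[np.cos(th),-np.sin(th)],[np.sin(th),np.cos(th)]]);o=np.array([596.07,53.37])
tag=sys.argv[1]
s=get_state();p=np.array(s["eef_pos"]);R=np.array(s["tcp_rot"])
im,d=snapshot("wrist");n,c,r,co,z,y=ringtool(d,im);q=R@np.r_[c,z]+p
print("t",s["t"],"tcp",p.round(1),"stand",((p[:2]-o)@S).round(1),"yaw",np.rad2deg(np.arctan2(-R[1,1],-R[0,1])).round(2),"F",s["ft_force"].round(1),"w",s["gripper_width"].round(1))
print("ring tool",c.round(1),r.round(1),z.round(1),"slope",co.round(3),"stand",((q[:2]-o)@S).round(1),q[2].round(1))
out=[]
for nm in("scene","side"):
    im2,e=snapshot(nm);ci=camera_info(nm);K=ci["K"];v,u=np.mgrid[:480,:640]
    W=(np.stack([(u-K[0,2])/K[0,0]*e,(v-K[1,2])/K[1,1]*e,e],-1)-ci["t"])@np.array(ci["R"])
    L=W.astype(float);L[...,:2]=(L[...,:2]-o)@S
    cx=(q[:2]-o)@S
    m=(np.hypot(L[...,0]-cx[0],L[...,1]-cx[1])<24)&(abs(L[...,2]-q[2])<14)
    P=L[m]
    if len(P)>20:
        cc,rr=cv2.minEnclosingCircle(P[:,:2].astype(np.float32))
        F=P[P[:,0]>P[:,0].max()-10];print(nm,len(P),np.round(cc,1),round(rr,1),"z10/50/90",np.percentile(P[:,2],[10,50,90]).round(1),"far z med",np.median(F[:,2]).round(1),"far x",np.sort(P[:,0])[-4:].round(1))
    a,b=proj(nm,[590,55,210]).astype(int);out.append(cv2.resize(im2[max(b-75,0):b+75,a-75:a+75],(400,400),interpolation=2))
cv2.imwrite(f"pics/{tag}.png",np.hstack(out))
E
python3 meas.py m1
```

```text
Traceback (most recent call last):
  File "meas.py", line 7, in <module>
    print("t",s["t"],"tcp",p.round(1),"stand",((p[:2]-o)@S).round(1),"yaw",np.rad2deg(np.arctan2(-R[1,1],-R[0,1])).round(2),"F",s["ft_force"].round(1),"w",s["gripper_width"].round(1))
                                                                                                                                                           ^^^^^^^^^^^^^^^^^^^^^^^^
AttributeError: 'float' object has no attribute 'round'
```

```bash
sed -i 's/s\["gripper_width"\].round(1)/round(s["gripper_width"],1)/; s/r.round(1),z/round(r,1),z/' meas.py; python3 meas.py m1
```

```text
t 6.65 tcp [462.7  36.2 203.3] stand [-134.5   -0.7] yaw 7.07 F [-0.2 -0.6  0.1] w 13.7
ring tool [ -0.7 -59.3] 20.9 12.6 slope [ 2.00e-03 -7.80e-02  7.96e+00] stand [-75.2   0. ] 190.6
scene 118 [-73.1   0.1] 20.5 z10/50/90 [188.1 189.8 190.9] far z med 190.0 far x [-55.6 -55.4 -54.8 -54.3]
side 158 [-76.6   1.1] 22.1 z10/50/90 [186.5 189.3 191.3] far z med 189.4 far x [-56.9 -56.7 -55.6 -54.6]
```

View pics/m1.png

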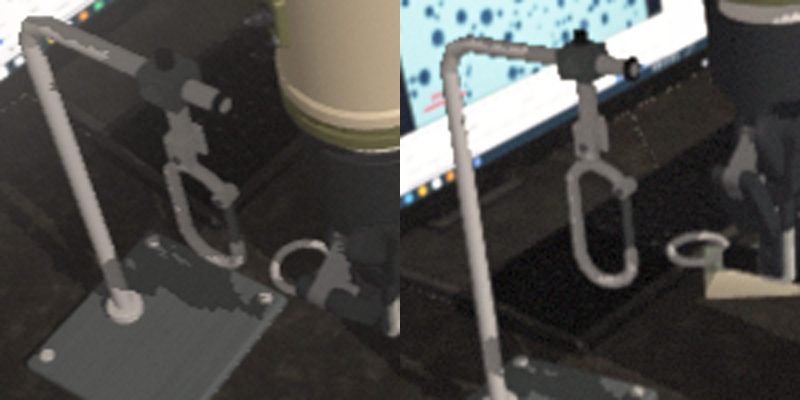

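Picture: the ring is level and in line with the gate. Its far edge is at stand x of about -55 and its wire centre at z of about 187.5. I advance.

Emit:
{"method": "jog_arm", "body": {
  "commands": [
    [255,0,-8,0.5,0],
    [255,0,-8,0.5,0],
    [255,0,-8,0,0],
    [255,0,-5,0,0],
    [255,0,-3,0,0],
    [255,0,-3,0,0],
    [255,0,-2,0,0],
    [255,0,0,0,0]
  ]
}}

```text
t: 7.6
eef_pos: [499.2, 41.2, 202.1]
tcp_rot: [[0.123, -0.992, -0.001], [-0.992, -0.123, -0.0], [0.0, 0.001, -1.0]]
ft_force: [-2.4, -0.3, -0.3]
gripper_width: 13.5
```

Emit:
{"method": "jog_arm", "body": {
  "commands": [
    [255,0,-2,0,0],
    [255,0,-2,0,0],
    [255,0,-1,0,0],
    [255,0,0,0,0],
    [255,0,0,0,0],
    [255,0,0,0,0]
  ]
}}

```text
t: 8.2
eef_pos: [504.3, 41.8, 202.3]
tcp_rot: [[0.123, -0.992, 0.0], [-0.992, -0.123, -0.0], [0.0, 0.0, -1.0]]
ft_force: [-4.1, -0.2, -0.5]
gripper_width: 13.4
```

```bash
python3 meas.py m2
```

```text
t 8.2 tcp [504.3  41.8 202.3] stand [-92.5  -0.2] yaw 7.05 F [-4.1 -0.2 -0.5] w 13.4
ring tool [ -0.1 -58.9] 21.3 12.7 slope [ 2.00e-03 -8.90e-02  7.46e+00] stand [-33.6  -0.1] 189.6
scene 114 [-33.6  -0.6] 23.9 z10/50/90 [187.1 189.2 194.7] far z med 189.2 far x [-10.7 -10.5 -10.3  -9.8]
side 178 [-33.4   1.4] 23.5 z10/50/90 [186.2 188.8 194.2] far z med 189.5 far x [-10.9 -10.9 -10.9  -9.9]
```

Emit:
{"method": "jog_arm", "body": {
  "commands": [
    [255,0,-1.5,0,0],
    [255,0,-1.5,0,0],
    [255,0,-1,0,0],
    [255,0,-0.5,0,0],
    [255,0,0,0,0],
    [255,0,0,0,0]
  ]
}}

```text
t: 8.95
eef_pos: [508.7, 42.3, 202.1]
tcp_rot: [[0.123, -0.992, -0.001], [-0.992, -0.123, -0.0], [0.0, 0.001, -1.0]]
ft_force: [-5.2, -0.9, -0.3]
gripper_width: 13.7
```

```bash
python3 meas.py m3; python3 - <<'E'
from h import *
th=np.deg2rad(7.07);S=np.array([[np.cos(th),-np.sin(th)],[np.sin(th),np.cos(th)]]);o=np.array([596.07,53.37])
for nm in("scene","side"):
    im,e=snapshot(nm);ci=camera_info(nm);K=ci["K"];v,u=np.mgrid[:480,:640]
    L=((np.stack([(u-K[0,2])/K[0,0]*e,(v-K[1,2])/K[1,1]*e,e],-1)-ci["t"])@np.array(ci["R"])).astype(float);L[...,:2]=(L[...,:2]-o)@S
    for z0,z1 in((164,172),(172,179),(200,208),(208,216),(216,224)):
        P=L[(abs(L[...,1])<9)&(abs(L[...,0])<32)&(L[...,2]>z0)&(L[...,2]<z1)];x=np.sort(P[:,0]);print(nm,z0,x[:4].round(1),x[-4:].round(1))
E
```

```text
t 8.95 tcp [508.7  42.3 202.1] stand [-88.1  -0.2] yaw 7.05 F [-5.2 -0.9 -0.3] w 13.7
ring tool [ -0.6 -58.9] 21.2 12.7 slope [ 1.000e-03 -8.700e-02  7.616e+00] stand [-29.3   0.4] 189.4
scene 106 [-29.2  -0.4] 23.7 z10/50/90 [187.1 189.2 194. ] far z med 189.3 far x [-6.8 -6.4 -6.1 -5.5]
side 176 [-29.3   0.6] 23.8 z10/50/90 [185.9 188.5 194.2] far z med 189.4 far x [-6.5 -6.5 -5.6 -5.5]
scene 164 [14.9 15.8 15.8 16.7] [19.6 19.9 21.  21.8]
scene 172 [-19.4  16.1  16.1  16.3] [18.7 19.5 21.  21. ]
scene 200 [-17.7 -16.  -14.5 -14.3] [19.  19.7 20.5 20.8]
scene 208 [-16.9  13.8  14.6  14.7] [18.9 19.2 20.4 22.1]
scene 216 [-27.3 -27.  -26.7 -26.7] [18.6 19.3 19.3 20.2]
side 164 [-24.7 -22.6 -22.4 -22.4] [21.2 22.1 23.5 24.6]
side 172 [-22.1 -20.7 -19.4 -17.4] [20.5 20.6 21.8 22.1]
side 200 [-16.3 -15.4 -14.9 -14.6] [20.1 20.3 21.9 21.9]
side 208 [-19.8 -19.2 -18.3 -17.6] [20.9 21.  22.2 22.8]
side 216 [-27.3 -26.7 -26.4 -26.4] [20.  20.  21.7 22.1]
```

View pics/m3.png

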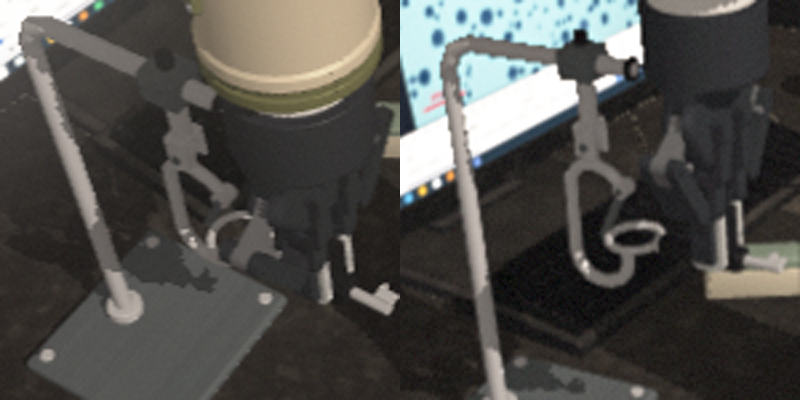

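Picture: the gate is pushed in and the far wire sits just over and behind the nose. Step 2 should be met: about 5 N, and the gate at about 0.35 rad. I go 1 mm deeper, then down.

Emit:
{"method": "jog_arm", "body": {
  "commands": [
    [255,0,-1,0,0],
    [255,0,-0.3,0,0],
    [255,0,0,0,0],
    [255,0,0,2,0],
    [255,0,0,2,0],
    [255,0,0,2,0],
    [255,0,0,1,0],
    [255,0,0,0,0]
  ]
}}

```text
t: 10.0
eef_pos: [510.0, 42.4, 194.9]
tcp_rot: [[0.123, -0.992, -0.001], [-0.992, -0.123, -0.0], [-0.0, 0.001, -1.0]]
ft_force: [-1.9, 0.1, -4.5]
gripper_width: 13.6
```

Emit:
{"method": "jog_arm", "body": {
  "commands": [
    [255,0,0,2,0],
    [255,0,0,2,0],
    [255,0,0,2,0],
    [255,0,0,0,0]
  ]
}}

```text
t: 10.4
eef_pos: [510.4, 42.5, 189.3]
tcp_rot: [[0.123, -0.992, 0.001], [-0.992, -0.123, -0.0], [0.0, -0.001, -1.0]]
ft_force: [0.0, -0.3, -1.1]
gripper_width: 13.9
```

Emit:
{"method": "jog_arm", "body": {
  "commands": [
    [255,0,0,2,0],
    [255,0,0,2,0],
    [255,0,0,2,0],
    [255,0,0,0,0],
    [255,0,0,0,0]
  ]
}}

```text
t: 10.9
eef_pos: [510.1, 42.5, 183.3]
tcp_rot: [[0.123, -0.992, -0.0], [-0.992, -0.123, -0.0], [0.0, 0.0, -1.0]]
ft_force: [-0.8, -0.1, -0.4]
gripper_width: 13.5
```

```bash
python3 meas.py m4
```

```text
t 10.9 tcp [510.1  42.5 183.3] stand [-86.7  -0.2] yaw 7.05 F [-0.8 -0.1 -0.4] w 13.5
ring tool [ -0.4 -58.9] 21.3 12.8 slope [-1.000e-03 -9.200e-02  7.358e+00] stand [-27.8   0.2] 170.5
scene 112 [-29.3   0.8] 22.2 z10/50/90 [167.9 170.7 177.1] far z med 170.2 far x [-8.2 -7.9 -7.7 -7.1]
side 185 [-28.9   1. ] 22.7 z10/50/90 [166.9 169.9 175. ] far z med 169.8 far x [-8.3 -8.2 -8.  -6.2]
```

View pics/m4.png

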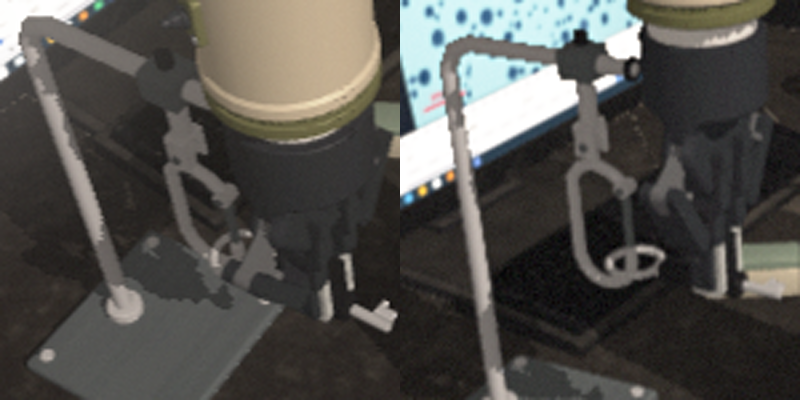

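Picture: the gate is straight and shut, and the ring is threaded round the nose. I lower a little towards the bowl, then let go gently.

Emit:
{"method": "jog_arm", "body": {
  "commands": [
    [255,0,-1,2,0],
    [255,0,-1,2,0],
    [255,0,-1,2,0],
    [255,0,0,1,0],
    [255,0,0,0,0],
    [255,0,0,0,0]
  ]
}}

```text
t: 11.65
eef_pos: [513.1, 42.8, 176.3]
tcp_rot: [[0.123, -0.992, 0.0], [-0.992, -0.123, -0.0], [0.0, -0.0, -1.0]]
ft_force: [0.5, -0.9, -1.0]
gripper_width: 13.7
```

Emit:
{"method": "jog_arm", "body": {
  "commands": [
    [150,0,0,0,0],
    [150,0,0,0,0],
    [100,0,0,0,0],
    [100,0,0,0,0],
    [60,0,0,0,0],
    [60,0,0,0,0],
    [60,0,0,0,0],
    [60,0,0,0,0],
    [60,0,0,0,0],
    [60,0,0,0,0]
  ]
}}

```text
t: 12.65
eef_pos: [513.1, 42.8, 176.3]
tcp_rot: [[0.123, -0.992, 0.0], [-0.992, -0.123, -0.0], [0.0, 0.0, -1.0]]
ft_force: [-0.6, -0.6, 0.3]
gripper_width: 65.3
```

```bash
python3 meas.py m5
```

```text
t 12.65 tcp [513.1  42.8 176.3] stand [-83.7  -0.3] yaw 7.04 F [-0.6 -0.6  0.3] w 65.3
ring tool [-11.  -79.9] 3.7 25.8 slope [ -0.781   2.584 223.808] stand [-3.7 10.6] 150.5
scene 111 [-0.2  1.7] 16.7 z10/50/90 [145.8 155.3 160.1] far z med 157.4 far x [15.7 15.9 16.2 16.4]
side 148 [-3.1  2.5] 22.0 z10/50/90 [146.4 153.6 160.6] far z med 158.8 far x [16.8 16.8 17.1 19. ]
```

View pics/m5.png

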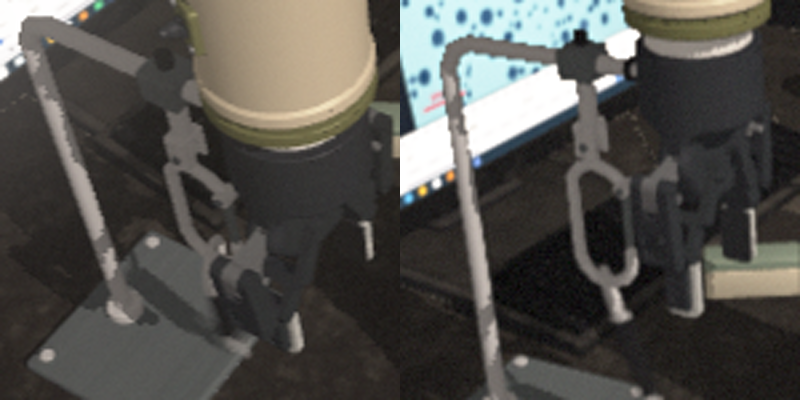

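The key hangs below the bowl and the fingers are open clear of it. I back straight away and let it settle.

Emit:
{"method": "jog_arm", "body": {
  "commands": [
    [60,0,8,0,0],
    [60,0,10,0,0],
    [60,0,10,0,0],
    [60,0,10,0,0],
    [60,0,10,0,0],
    [60,0,10,0,0],
    [60,0,0,0,0],
    [60,0,0,0,0],
    [60,0,0,0,0],
    [60,0,0,0,0],
    [60,0,0,0,0],
    [60,0,0,0,0]
  ]
}}

```text
t: 14.0
eef_pos: [455.6, 35.8, 176.2]
tcp_rot: [[0.123, -0.992, -0.0], [-0.992, -0.123, 0.0], [-0.0, 0.0, -1.0]]
ft_force: [0.6, 0.3, -0.1]
gripper_width: 64.8
```

Emit:
{"method": "jog_arm", "body": {
  "commands": [
    [60,0,0,0,0],
    [60,0,0,0,0],
    [60,0,0,0,0],
    [60,0,0,0,0],
    [60,0,0,0,0],
    [60,0,0,0,0],
    [60,0,0,0,0],
    [60,0,0,0,0],
    [60,0,0,0,0],
    [60,0,0,0,0],
    [60,0,0,0,0],
    [60,0,0,0,0]
  ]
}}

```text
t: 15.2
eef_pos: [455.5, 35.7, 176.3]
tcp_rot: [[0.123, -0.992, 0.0], [-0.992, -0.123, -0.0], [0.0, -0.0, -1.0]]
ft_force: [0.6, -0.2, 0.1]
gripper_width: 65.2
```

Emit:
{"method": "jog_arm", "body": {
  "commands": [
    [60,0,0,0,0],
    [60,0,0,0,0],
    [60,0,0,0,0],
    [60,0,0,0,0],
    [60,0,0,0,0],
    [60,0,0,0,0],
    [60,0,0,0,0],
    [60,0,0,0,0],
    [60,0,0,0,0],
    [60,0,0,0,0],
    [60,0,0,0,0],
    [60,0,0,0,0]
  ]
}}

```text
t: 16.4
eef_pos: [455.5, 35.7, 176.3]
tcp_rot: [[0.123, -0.992, 0.0], [-0.992, -0.123, -0.0], [0.0, -0.0, -1.0]]
ft_force: [-0.2, -0.5, -0.4]
gripper_width: 65.4
```

```bash
cat > fin.py <<'E'
from h import *
th=np.deg2rad(7.07);S=np.array([[np.cos(th),-np.sin(th)],[np.sin(th),np.cos(th)]]);o=np.array([596.07,53.37])
out=[]
for nm in("scene","side","scene","side"):
    im,e=snapshot(nm);ci=camera_info(nm);K=ci["K"];v,u=np.mgrid[:480,:640]
    L=((np.stack([(u-K[0,2])/K[0,0]*e,(v-K[1,2])/K[1,1]*e,e],-1)-ci["t"])@np.array(ci["R"])).astype(float);L[...,:2]=(L[...,:2]-o)@S
    for z0,z1 in((20,50),(50,75),(75,100),(100,125),(125,146)):
        P=L[(abs(L[...,1])<60)&(L[...,0]>-60)&(L[...,0]<75)&(L[...,2]>z0)&(L[...,2]<z1)]
        print(nm,z0,len(P),np.median(P,axis=0).round(0) if len(P) else '')
    a,b=proj(nm,[590,55,180]).astype(int);out.append(cv2.resize(im[max(b-75,0):b+75,a-75:a+75],(400,400),interpolation=2))
cv2.imwrite("pics/fin.png",np.hstack(out[:2]));print(get_state()["t"])
E
python3 fin.py
```

```text
scene 20 23 [-6.  9. 41.]
scene 50 48 [-8. 11. 68.]
scene 75 81 [-8.  9. 88.]
scene 100 100 [ -6.   5. 114.]
scene 125 27 [-11.  13. 139.]
side 20 30 [-10.   7.  40.]
side 50 66 [-10.   9.  66.]
side 75 97 [-10.   9.  87.]
side 100 94 [ -8.   6. 112.]
side 125 31 [-12.  14. 137.]
scene 20 21 [-14.   3.  41.]
scene 50 53 [-14.   5.  67.]
scene 75 86 [-13.   5.  87.]
scene 100 111 [ -9.   1. 115.]
scene 125 32 [-13.  12. 139.]
side 20 31 [-13.   0.  41.]
side 50 63 [-13.   4.  66.]
side 75 98 [-12.   5.  88.]
side 100 93 [ -9.   4. 113.]
side 125 30 [-13.  12. 135.]
16.6
```

View pics/fin.png

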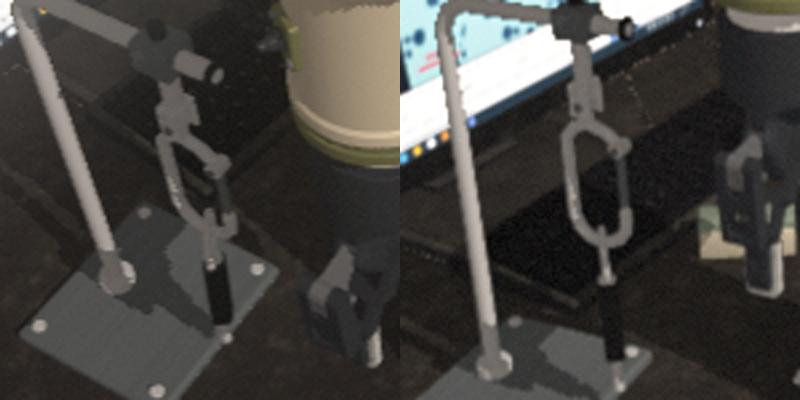

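The key hangs upright in the shut hook and sways a little, under 0.1 m/s. I give it a moment more and hand in.

Emit:
{"method": "jog_arm", "body": {
  "commands": [
    [60,0,0,0,0],
    [60,0,0,0,0],
    [60,0,0,0,0],
    [60,0,0,0,0],
    [60,0,0,0,0],
    [60,0,0,0,0],
    [60,0,0,0,0],
    [60,0,0,0,0],
    [60,0,0,0,0],
    [60,0,0,0,0],
    [60,0,0,0,0],
    [60,0,0,0,0]
  ]
}}

```text
t: 17.8
eef_pos: [455.5, 35.7, 176.3]
tcp_rot: [[0.123, -0.992, 0.0], [-0.992, -0.123, -0.0], [0.0, -0.0, -1.0]]
ft_force: [0.4, -0.5, 0.1]
gripper_width: 65.3
```

Emit:
{"method": "jog_arm", "body": {
  "commands": [
    [60,0,0,0,0],
    [60,0,0,0,0],
    [60,0,0,0,0],
    [60,0,0,0,0],
    [60,0,0,0,0],
    [60,0,0,0,0],
    [60,0,0,0,0],
    [60,0,0,0,0],
    [60,0,0,0,0],
    [60,0,0,0,0],
    [60,0,0,0,0],
    [60,0,0,0,0]
  ]
}}

```text
t: 19.0
eef_pos: [455.5, 35.7, 176.3]
tcp_rot: [[0.123, -0.992, 0.0], [-0.992, -0.123, -0.0], [0.0, -0.0, -1.0]]
ft_force: [-0.1, -0.8, 0.1]
gripper_width: 65.1
```

```bash
python3 fin.py | grep -E " (20|75) |^[0-9]"; python3 -c "
from rig import *
print(finish_job())"
```

```text
scene 20 21 [-7.  4. 40.]
scene 75 82 [-8.  6. 88.]
side 20 27 [-6.  5. 40.]
side 75 93 [-7.  7. 88.]
scene 20 22 [-7.  4. 40.]
scene 75 82 [-8.  5. 87.]
side 20 29 [-6.  4. 40.]
side 75 93 [-7.  7. 87.]
19.2
the job is handed in; nothing more can be done
None
```

The key now hangs by its ring in the snap hook, and I handed the job in at about 19 s. I picked up the far key by its grip, pressed its ring against the gate, lowered it behind the nose, let go once the gate had shut, and backed the gripper away.

**Last checks, from the pictures and depth:**
- **Gate:** it looks straight and shut. I did not measure its angle.
- **Key:** it hangs close to vertical with the ring end up, within about 10 mm of the hook's axis. Just before hand-in it was almost still.
- **Force:** the highest I read while pressing was about 5 N. It was read only at the end of each move, so a brief peak in between would not show.
- **Bystanders:** the arm kept well above the slide box, canister and dish. I did not measure their positions again at the end.

One reading disagreed: the gripper showed about 13.5 mm on the 16 mm grip. The pictures showed the key held firmly, so I took it as an offset in the reading.

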